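# Lever open the salt shaker's tin with a palette knife

## Task

The salt shaker will be put away in the steel tin it is standing beside: take the palette knife from the chopping board, work its blade into the notch under that tin's lid and lever the lid open with the blade until it stands about upright. Then lay the knife down flat on the chopping board again. Touch the tins with the knife only, not with the gripper, keep the other tin shut, and leave the shaker and the spice jar standing where they are.

Things in the scene. Friction and masses are not known exactly. Their poses are not given: they have to be found in the camera images.
- tin_a: plain steel storage tin, 110 x 110 x 105 mm high, fixed. Origin: centre of its underside; z up; front = -x side. Flush lid, 5 mm thick, no handle, underside at z=100 mm; its hinge line runs along y at x=+55, z=100 mm (back top edge). In the front wall, right under the lid, is a notch for a blade. The two tins are alike; this is the one on the robot's left (+y).
- tin_b: plain steel storage tin, 110 x 110 x 105 mm high, fixed. Origin: centre of its underside; z up; front = -x side. Flush lid, 5 mm thick, no handle, underside at z=100 mm; its hinge line runs along y at x=+55, z=100 mm (back top edge). In the front wall, right under the lid, is a notch for a blade. The two tins are alike; this is the one on the robot's right.
- tin_a_notch (a point): centre of the mouth of tin_a's notch: on the front face, mid-width, z=94 mm in the tin's frame; axes as the tin. The notch is 80 mm wide, 12 mm high (z=88 to 100 mm, the lid's underside), cut through the 4 mm front wall; the tin is hollow behind it. The lid's front edge stands 2 mm proud of the wall
- tin_b_notch (a point): the same point on tin_b
- lid_a (a joint): hinge angle of the lid of tin_a: 0 = shut, grows as the front edge swings up and back, stop at 1.75; the hinge is stiff (about 2 to 3 N at the front edge) and the lid stays at whatever angle it is left
- lid_b (a joint): hinge angle of the lid of tin_b: 0 = shut, grows as the front edge swings up and back, stop at 1.75; the hinge is stiff (about 2 to 3 N at the front edge) and the lid stays at whatever angle it is left
- knife: palette knife, 202 mm long, 90 g, along its x axis, +x to the blade tip. Dark wooden handle 20 mm wide (y), 24 mm high, x=-72 to +28 mm; flat round-ended steel blade 34 mm wide, 3 mm thick, x=35 to 130 mm, at mid-height of the handle (z=10.5 to 13.5 mm). Origin: underside of the handle, near its front, at the balance point, good to grip across y
- knife_tip (a point): end of the knife's blade, at x=130, z=12 mm of the knife's frame
- board: bamboo chopping board, 272 (x) x 417 (y) x 18 mm, lying with its long side away from the robot, fixed. Origin: centre of its underside; top at z=18 mm
- salt_shaker: glass salt shaker with a grey domed perforated top, 44 mm across, 90 mm high, stands close to the outer side of one of the two tins (about 100 mm from that tin's centre). Origin: centre of its underside
- spice_jar: spice jar with a flat white screw lid and a label, 47 mm across, 98 mm high, stands likewise beside the other tin. Origin: centre of its underside

How it is judged:
By the outcome, as a careful person would: the job done as asked, in the order asked, and still so for the second after the job is handed in, with the robot touching nothing.
It also fails if it takes over 59 s, if anything falls off the work surface, if the arm or the gripper's body presses on something with over 40 N, if the wrist force passes 120 N, or if a joint passes its speed limit or range.

## Robot

A 6-joint arm with a two-finger parallel gripper is mounted at the origin on a cart in front of the work surface, level with it; the furniture and walls round the work are solid. World frame = base frame: x ahead of the robot, y to its left, z up, the work surface at z = 0. Lengths are in mm, angles in rad, forces in N, time in s.
With the tool pointing down it reaches from about 425 to 950 mm from the base axis. Payload 3.5 kg.
Tool frame: the origin (TCP) lies at the very end of the fingers, on their centre line; the grasp point (between the pads) lies 19 mm behind it; z points along the fingers, y is the line along which they close (so a half turn about z gives the same grasp; the last joint's range is limited). The gripper opens to 85 mm and grips with 20 to 120 N. Pads are 22 mm wide; open, the fingers measure 114 mm over their backs; the gripper's body (76 mm by 85 mm) begins 54 mm behind the grasp point. The pads swing forward as they close: fully open they stand 13 mm farther back than shut.
Start: joints at [-1.471, 0.286, 1.577, -0, 1.279, -0.15], TCP at [166.892, -654.028, 231.325] pointing down, gripper open.
Joint ranges: [-2.77, 2.77], [-0.9, 2.22], [0.21, 2.48], [-1.53, 4.67], [0.24, 2.81], [-2.84, 2.84]. Speed limits (rad/s): [2.79, 2.79, 3.14, 3.14, 3.14, 3.14].

## Interface

Orientations are given as a 3x3 rotation matrix whose columns are the frame's x, y, z axes.
In Python, from workcell import manip gives the robot as it stands. The module is installed in compiled form; this text tells all that it offers.
- The arm moves only by the tool drive_tool, never from a script. Its argument "increments" is a list of rows, each an object with "fingers": the opening, from 0 (shut) to 1 (fully open); "translation": the shift along the tool's x, y, z in m, a list of three; "rot": the turn, a rotation vector about the tool's x, y, z in degrees, a list of three. A call has 1 to 10 rows; each row is the pose to reach, as a shift and turn from the pose commanded when the call began, along the tool's axes at that moment; what a row does not reach only later rows make up. A row lasts 1/8 s, in which the tool goes at most 62.5 mm and 10.7 degrees, less where a joint would pass 70% of its speed; a pose out of reach is approached as far as the arm can. A call with a gripper value outside its range is refused whole. The fingers move at their own pace and stop on an object; "squeeze" is the grip in N (left out, the last holds). Time passes only in rows, so rows that repeat a pose let the fingers close. It gives the time, the measured TCP pose, the force, the opening and the grip force at its end, in the units of the state.
- manip.observe(): the state, without advancing time (a new reading comes with each control period).
- manip.snapshot(name): name is "side" or "top"; returns (picture, depth): 420x560x3 uint8, red, green, blue; 420x560 float32, mm along the optical axis (not along the pixel's ray), 0 where there is no reading.
- manip.calibration(name): a dict with "fx", "fy", "cx", "cy" (pixels), "R" (3x3) and "t" (3): a world point X has camera coordinates R X + t. Camera axes: x right, y down, z forward; pixel columns grow to the right and rows downward; lengths in mm; the calibration is good to about 2 mm. A picture is of the moment at which its call begins. calibration takes no time and is no camera call.
- manip.sign_off(): hands the job in; it is judged then, once.
The state is a dict: "t": time; "joint_positions": joint angles; "dq": joint speeds; "effort": joint torques, N m; "position": TCP position; "orientation": TCP orientation; "contact_force": force on the tool from outside, world axes, zero at the start; "ft_torque": the same for the moment, N m; "gripper_width": finger opening in mm; "gripper_force": force on a finger pad.
Only numpy, scipy, OpenCV 4.12 (cv2) and the standard library are available. Lean on these libraries where they do the work, as an engineer would, in place of code of your own. Each camera call takes 0.05 s, during which the arm holds its last target. There are 200 camera calls.

## Working session

There is one attempt and no reset: what is moved stays moved. The work goes in short steps, Python scripts to look and compute and a tool call to move; the robot and the scene stay as the last step left them, time stands still between calls to the robot, and variables do not carry over. Pictures are saved under pics/ and viewed, at most 10 in all, crops included, and the job is handed in when it is done.

Besides the shell and the picture viewer there is one more tool, called after "Emit:" as a command line: name --argument value ..., lists and objects as JSON in quotes. drive_tool: Moves the arm, as the interface text tells. Its arguments: {"type":"object","properties":{"increments":{"type":"array","items":{"type":"object","properties":{"fingers":{"type":"number"},"translation":{"type":"array","items":{"type":"number"}},"rot":{"type":"array","items":{"type":"number"}}}}},"squeeze":{"type":"number"}},"required":["increments"]}

```bash
mkdir -p pics
python3 - <<'E'
from workcell import manip
import numpy as np,cv2
for n in("side","top"):
    p,d=manip.snapshot(n);cv2.imwrite(f"pics/{n}0.png",p[:,:,::-1]);np.save(f"{n}0.npy",d)
    c=manip.calibration(n);print(n,{k:np.round(v,3).tolist() for k,v in c.items()}, -np.array(c["R"]).T@c["t"])
s=manip.observe();print(s)
E
```

```text
side {'fx': 458.35, 'fy': 458.35, 'cx': 280.404, 'cy': 217.526, 'R': [[-0.919, -0.394, -0.003], [-0.257, 0.607, -0.752], [0.298, -0.691, -0.659]], 't': [555.027, 205.745, 1442.115]} [ 133.33548017 1089.8724662  1106.56331541]
top {'fx': 437.856, 'fy': 437.856, 'cx': 267.273, 'cy': 210.586, 'R': [[-0.015, -1.0, -0.002], [-0.995, 0.015, -0.102], [0.102, 0.001, -0.995]], 't': [47.429, 582.957, 1144.512]} [ 464.2437385    37.80213362 1197.93345299]
{'t': 0.1, 'joint_positions': array([-1.47100994e+00,  2.87112392e-01,  1.57803037e+00, -8.25651711e-06,
        1.27861013e+00, -1.50011600e-01]), 'dq': array([-0.00021074, -0.00176564, -0.00272299, -0.00096062,  0.00028809,
        0.00011801]), 'effort': array([ 8.69623218e-04, -4.07295227e+01, -2.93700975e+01, -1.48509862e-04,
        3.38745951e-03,  4.20023824e-06]), 'position': array([ 166.82464658, -653.44486788,  230.06207836]), 'orientation': array([[ 9.68961827e-01,  2.47210293e-01, -2.23072367e-04],
       [ 2.47210192e-01, -9.68959495e-01,  2.14870759e-03],
       [ 3.15034544e-04, -2.13716140e-03, -9.99997667e-01]]), 'contact_force': array([ 0.44325016, -0.38205089,  0.08643524]), 'ft_torque': array([ 0.01485325, -0.06229432, -0.01792273]), 'gripper_force': 0.0, 'gripper_width': 85.27239610445282}
```

View pics/side0.png

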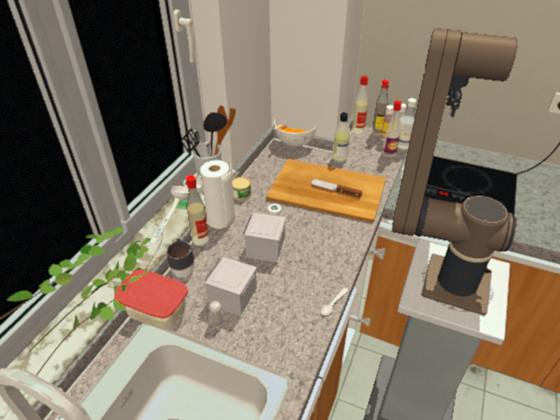

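View pics/top0.png

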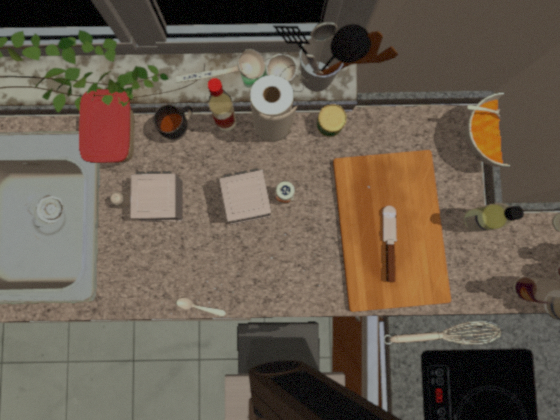

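The side view has the tins at (232,287) and (262,237), with a grey-topped object at (215,312) and a white-topped one at (275,209). In the top view the tins are at (153,196) and (245,196), and the knife is at (390,245) with its blade pointing away from the robot.

```bash
cat > h.py <<'E'
from workcell import manip
import numpy as np,cv2
def world(n,u,v,z):
    c=manip.calibration(n);R=np.array(c["R"]);C=-R.T@c["t"]
    r=R.T@np.array([(u-c["cx"])/c["fx"],(v-c["cy"])/c["fy"],1]);return C+r*(z-C[2])/r[2]
def cloud(n,d):
    c=manip.calibration(n);R=np.array(c["R"]);v,u=np.indices(d.shape)
    P=np.stack([(u-c["cx"])/c["fx"]*d,(v-c["cy"])/c["fy"]*d,d],-1);return (P-c["t"])@R
def tri(a,b):
    A=[];B=[]
    for n,(u,v) in(("side",a),("top",b)):
        c=manip.calibration(n);R=np.array(c["R"]);C=-R.T@c["t"]
        r=R.T@np.array([(u-c["cx"])/c["fx"],(v-c["cy"])/c["fy"],1]);r/=np.linalg.norm(r)
        M=np.eye(3)-np.outer(r,r);A.append(M);B.append(M@C)
    return np.linalg.lstsq(np.vstack(A),np.hstack(B),rcond=None)[0]
def proj(n,X):
    c=manip.calibration(n);p=np.array(c["R"])@X+c["t"];return c["fx"]*p[0]/p[2]+c["cx"],c["fy"]*p[1]/p[2]+c["cy"]
E
python3 - <<'E'
from h import *
s=cv2.imread("pics/side0.png");t=cv2.imread("pics/top0.png")
r=lambda i,x,y,w,h,f:cv2.resize(i[y:y+h,x:x+w],(w*f,h*f),interpolation=cv2.INTER_CUBIC)
# top: tins crop (100..300,160..235) x4 ; knife 
a=r(t,100,165,200,60,4)
b=r(t,350,195,80,90,4)
c=r(s,195,200,120,90,4)[:, :]
cv2.imwrite("pics/c1.png",np.vstack([a,np.hstack([b,np.zeros((360,480,3),np.uint8)])]))
k=r(s,300,170,70,35,5)
e=r(s,195,195,100,130,4)
o=np.zeros((520,800,3),np.uint8);o[:,:400]=e;o[:175,405:755]=k;cv2.imwrite("pics/c2.png",o)
for n in("side","top"):
    P=cloud(n,np.load(n+"0.npy"))
    for z0,z1 in((98,112),(14,24),):
        pass
    m=(abs(P[...,2]-105)<5)&(P[...,0]>400)&(P[...,0]<700)&(P[...,1]>-50)&(P[...,1]<450)
    nl,l,st,ce=cv2.connectedComponentsWithStats(m.astype(np.uint8))
    for i in range(1,nl):
        if st[i,4]>250:
            Q=P[l==i];print(n,st[i],np.median(Q,0).round(1),cv2.minAreaRect(Q[:,:2].astype(np.float32)))
E
```

```text
side [243 213  43  28 814] [617.7 100.  105.4] ((620.1408081054688, 96.00780487060547), (118.18164825439453, 117.5530014038086), 11.109559059143066)
side [ 205  257   52   38 1140] [620.  330.4 105.5] ((623.83740234375, 326.71685791015625), (120.18155670166016, 115.86381530761719), 0.779231607913971)
top [ 220  168   51   54 1867] [617.9  94.2 106.7] ((619.42626953125, 94.92601013183594), (119.04872131347656, 111.63326263427734), 10.446667671203613)
top [ 131  171   45   47 1819] [621.3 324.9 106.9] ((622.4627075195312, 326.2101745605469), (119.20230102539062, 113.31289672851562), 0.2585585415363312)
```

View pics/c1.png

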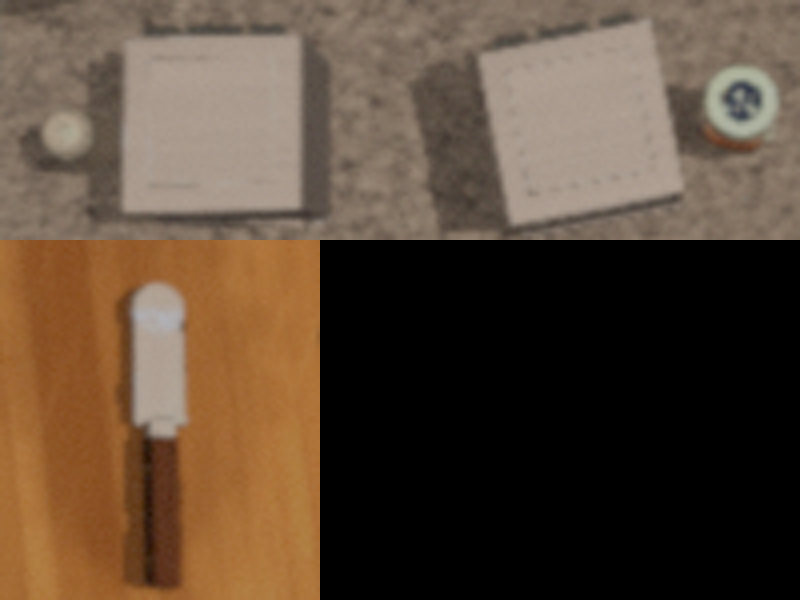

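View pics/c2.png

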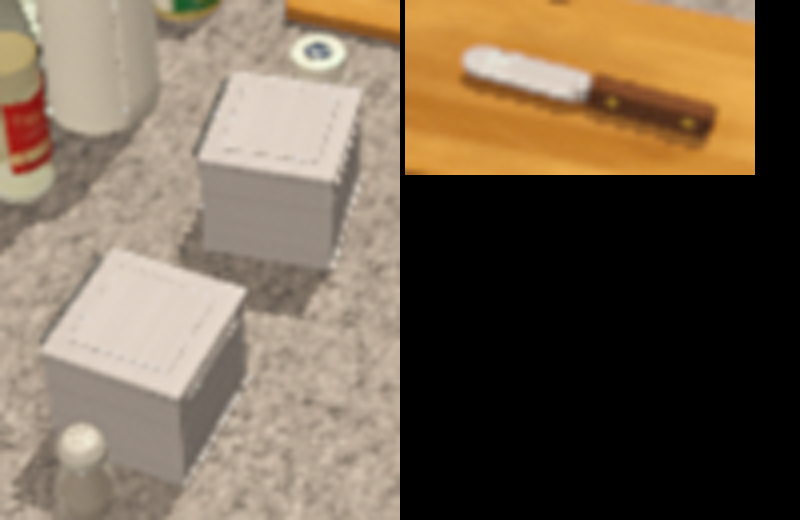

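Run:
```python
from h import *
S=lambda x,y:((x+.5)/4-.5+195,(y+.5)/4-.5+195)
T=lambda x,y:((x+.5)/4-.5+100,(y+.5)/4-.5+165)
c={"+x-y":(S(117,250),T(302,36)),"-x-y":(S(246,292),T(302,211)),"-x+y":(S(183,397),T(124,214)),"+x+y":(S(42,350),T(123,38))}
ps=[];top=[]
for k,(a,b) in c.items():
    p=tri(a,b);ps.append(p);top.append(world("top",*b,105));print(k,p.round(1),top[-1].round(1),world("side",*a,105).round(1))
print("ctr",np.mean(ps,0).round(1),np.mean(top,0).round(1),cv2.minAreaRect(np.float32(top)[:,:2]))
KT=lambda x,y:((x+.5)/4-.5+350,(y-240+.5)/4-.5+195)
KS=lambda x,y:((x-405+.5)/5-.5+300,(y+.5)/5-.5+170)
tt,te,tf=KT(157,283),KT(167,585),KT(165,437)
print("tip",tri(KS(465,57),tt).round(1),world("top",*tt,30).round(1),world("side",*KS(465,57),30).round(1))
print("end top edge",tri(KS(714,115),te).round(1),world("top",*te,42).round(1))
print("front of handle",tri(KS(592,80),tf).round(1),world("top",*tf,42).round(1))
# depth cloud of knife & board from top
P=cloud("top",np.load("top0.npy"))
img=cv2.imread("pics/top0.png")
B=P[170:195,395:420].reshape(-1,3);print("board z",np.median(B[:,2]))
for r in range(204,284,6):
    row=P[r,380:400,2];j=row>np.median(B[:,2])+6
    if j.any():print(r,P[r,380:400][j].mean(0).round(1),j.sum())
```

```text
+x-y [673.9 270.9 102.2] [673.6 270.4 105. ] [672.2 273.2 105. ]
-x-y [564.  270.9 101.8] [562.4 269.7 105. ] [564.1 273.8 105. ]
-x+y [561.9 380.9 105.9] [562.2 381.3 105. ] [562.  380.2 105. ]
+x+y [673.4 382.9 107.2] [674.  383.7 105. ] [674.3 381.4 105. ]Traceback (most recent call last):
  File "<stdin>", line 8, in <module>
cv2.error: OpenCV(4.12.0) /io/opencv/modules/imgproc/src/convhull.cpp:143: error: (-215:Assertion failed) total >= 0 && (depth == CV_32F || depth == CV_32S) in function 'convexHull'
```

Run:
```python
from h import *
KT=lambda x,y:((x+.5)/4-.5+350,(y-240+.5)/4-.5+195)
KS=lambda x,y:((x-405+.5)/5-.5+300,(y+.5)/5-.5+170)
tt,te,tf=KT(157,283),KT(167,585),KT(165,437)
print("tip",tri(KS(465,57),tt).round(1),world("top",*tt,30).round(1),world("side",*KS(465,57),30).round(1))
print("end top edge",tri(KS(714,115),te).round(1),world("top",*te,42).round(1))
print("front of handle",tri(KS(592,80),tf).round(1),world("top",*tf,42).round(1))
P=cloud("top",np.load("top0.npy"))
b=np.median(P[170:195,395:420,2]);print("board z",b)
for r in range(204,284,6):
    row=P[r,380:400];j=row[:,2]>b+6
    if j.any():print(r,row[j].mean(0).round(1),j.sum())
```

```text
tip [ 593.2 -288.    29. ] [ 592.6 -287.9   30. ] [ 593.3 -286.6   30. ]
end top edge [ 392.5 -284.3   35.3] [ 393.1 -282.5   42. ]
front of handle [ 489.6 -286.3   38.3] [ 489.3 -285.4   42. ]
board z 18.401825659603
210 [ 580.  -287.2   31.8] 13
216 [ 563.8 -286.2   32.7] 13
222 [ 547.7 -285.5   32.8] 13
228 [ 531.8 -286.3   32.2] 12
234 [ 515.7 -286.5   33.6] 13
240 [ 499.8 -285.8   33.8] 13
246 [ 483.8 -283.2   40.7] 9
252 [ 468.1 -282.4   40.9] 9
258 [ 452.4 -281.7   41.1] 9
264 [ 436.8 -281.3   39.9] 9
270 [ 421.2 -280.4   40.7] 9
276 [ 405.6 -281.4   39.5] 10
```

Emit:
drive_tool --increments '[{"fingers": 0.6,"translation": [0.391,-0.281,0.05],"rot": [0,0,15.7]},{"fingers": 0.6,"translation": [0.391,-0.281,0.05],"rot": [0,0,15.7]},{"fingers": 0.6,"translation": [0.391,-0.281,0.05],"rot": [0,0,15.7]},{"fingers": 0.6,"translation": [0.391,-0.281,0.05],"rot": [0,0,15.7]},{"fingers": 0.6,"translation": [0.391,-0.281,0.05],"rot": [0,0,15.7]},{"fingers": 0.6,"translation": [0.391,-0.281,0.05],"rot": [0,0,15.7]},{"fingers": 0.6,"translation": [0.391,-0.281,0.05],"rot": [0,0,15.7]},{"fingers": 0.6,"translation": [0.391,-0.281,0.05],"rot": [0,0,15.7]},{"fingers": 0.6,"translation": [0.391,-0.281,0.05],"rot": [0,0,15.7]},{"fingers": 0.6,"translation": [0.391,-0.281,0.05],"rot": [0,0,15.7]}]'

```text
t: 1.35
position: [476.0, -285.1, 181.0]
orientation: [[1.0, -0.024, -0.001], [-0.024, -1.0, 0.0], [-0.001, -0.0, -1.0]]
contact_force: [-0.4, 0.4, -0.1]
gripper_width: 51.3
gripper_force: 0.0
```

Now the descent: 181 → 21 mm.

Emit:
drive_tool --increments '[{"fingers": 0.6,"translation": [0,0,0.06]},{"fingers": 0.6,"translation": [0,0,0.12]},{"fingers": 0.6,"translation": [0,0,0.145]},{"fingers": 0.6,"translation": [0,0,0.155]},{"fingers": 0.6,"translation": [0,0,0.159]},{"fingers": 0.6,"translation": [0,0,0.159]}]' --squeeze 110

```text
invalid input
```

Run:
```python
from h import *
a=manip.snapshot("top")[0][:,:,::-1];b=manip.snapshot("side")[0][:,:,::-1]
r=lambda i,x,y,w,h,f:cv2.resize(i[y:y+h,x:x+w],(w*f,h*f),interpolation=cv2.INTER_CUBIC)
cv2.imwrite("pics/g1.png",np.hstack([r(b,290,120,100,110,4),r(a,340,190,100,110,4)]))
print(manip.observe()["position"],manip.observe()["contact_force"])
```

```text
[ 475.68508305 -286.00792333  181.32168424] [ 0.13273234 -0.40245703 -0.4294719 ]
```

View pics/g1.png

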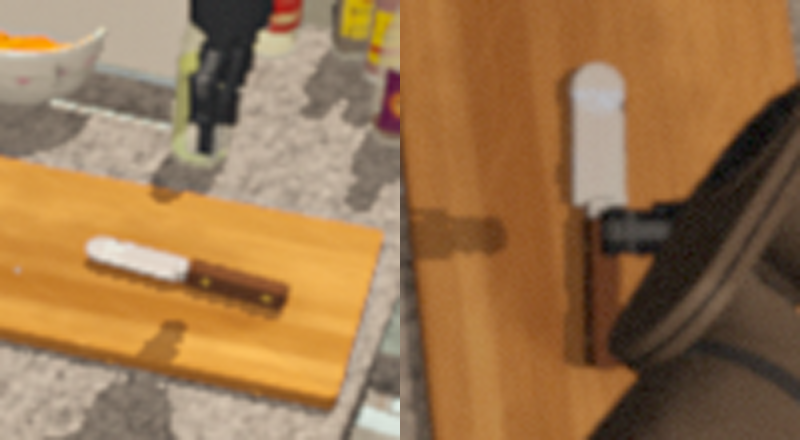

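The move was refused, probably because the rows had no `rot`, so the gripper is still above the knife. The gripper appears at about (640,230) in the right crop, beside the front of the handle. I'll resend with every field filled in.

Emit:
drive_tool --increments '[{"fingers": 0.6,"translation": [0,0,0.06],"rot": [0,0,0]},{"fingers": 0.6,"translation": [0,0,0.12],"rot": [0,0,0]},{"fingers": 0.6,"translation": [0,0,0.145],"rot": [0,0,0]},{"fingers": 0.6,"translation": [0,0,0.155],"rot": [0,0,0]},{"fingers": 0.6,"translation": [0,0,0.159],"rot": [0,0,0]},{"fingers": 0.6,"translation": [0,0,0.159],"rot": [0,0,0]}]' --squeeze 110

```text
t: 2.2
position: [477.0, -286.1, 23.7]
orientation: [[1.0, -0.025, 0.002], [-0.025, -1.0, -0.002], [0.002, 0.002, -1.0]]
contact_force: [0.0, 0.3, 0.8]
gripper_width: 51.1
gripper_force: 0.0
```

Emit:
drive_tool --increments '[{"fingers": 0.6,"translation": [0,0,0.001],"rot": [0,0,0]},{"fingers": 0.0,"translation": [0,0,0.001],"rot": [0,0,0]},{"fingers": 0.0,"translation": [0,0,0.001],"rot": [0,0,0]},{"fingers": 0.0,"translation": [0,0,0.001],"rot": [0,0,0]},{"fingers": 0.0,"translation": [0,0,0.001],"rot": [0,0,0]},{"fingers": 0.0,"translation": [0,0,0.001],"rot": [0,0,0]},{"fingers": 0.0,"translation": [0,0,0.001],"rot": [0,0,0]}]' --squeeze 110

```text
t: 3.08
position: [476.8, -285.4, 22.3]
orientation: [[1.0, -0.024, 0.001], [-0.024, -1.0, -0.001], [0.001, 0.001, -1.0]]
contact_force: [-1.3, 0.8, 6.4]
gripper_width: 17.8
gripper_force: 108.5
```

Emit:
drive_tool --increments '[{"fingers": 0,"translation": [0,0,-0.03],"rot": [0,0,0]},{"fingers": 0,"translation": [0,0,-0.07],"rot": [0,0,0]},{"fingers": 0,"translation": [0,0,-0.12],"rot": [0,0,0]},{"fingers": 0,"translation": [0,0,-0.148],"rot": [0,0,0]},{"fingers": 0,"translation": [-0.002,-0.05,-0.148],"rot": [0,0,0]},{"fingers": 0,"translation": [-0.004,-0.1,-0.148],"rot": [0,0,-1.4]},{"fingers": 0,"translation": [-0.006,-0.15,-0.148],"rot": [0,0,-1.4]},{"fingers": 0,"translation": [-0.008,-0.2,-0.148],"rot": [0,0,-1.4]},{"fingers": 0,"translation": [-0.01,-0.25,-0.148],"rot": [0,0,-1.4]},{"fingers": 0,"translation": [-0.012,-0.3,-0.148],"rot": [0,0,-1.4]}]'

```text
t: 4.32
position: [470.9, 16.8, 168.8]
orientation: [[1.0, -0.0, -0.0], [-0.0, -1.0, 0.0], [-0.0, -0.0, -1.0]]
contact_force: [0.9, 0.3, -0.6]
gripper_width: 17.8
gripper_force: 108.0
```

Emit:
drive_tool --increments '[{"fingers": 0,"translation": [0,-0.05,0],"rot": [0,0,0]},{"fingers": 0,"translation": [0,-0.1,0],"rot": [0,0,0]},{"fingers": 0,"translation": [0,-0.15,0],"rot": [0,0,0]},{"fingers": 0,"translation": [0,-0.2,0],"rot": [0,0,0]},{"fingers": 0,"translation": [0,-0.25,0],"rot": [0,0,0]},{"fingers": 0,"translation": [-0.01,-0.3,0],"rot": [0,0,0]},{"fingers": 0,"translation": [-0.04,-0.311,0],"rot": [0,0,0]},{"fingers": 0,"translation": [-0.057,-0.311,0],"rot": [0,0,0]},{"fingers": 0,"translation": [-0.057,-0.311,0.03],"rot": [0,0,0]},{"fingers": 0,"translation": [-0.057,-0.311,0.04],"rot": [0,0,0]}]'

```text
t: 5.58
position: [413.1, 324.8, 127.3]
orientation: [[1.0, -0.0, -0.003], [-0.0, -1.0, -0.002], [-0.003, 0.002, -1.0]]
contact_force: [0.2, -0.7, -0.5]
gripper_width: 17.6
gripper_force: 108.1
```

Run:
```python
from h import *
a,da=manip.snapshot("top");b,db=manip.snapshot("side")
s=manip.observe();print(s["position"],s["orientation"].round(3).tolist(),s["gripper_width"])
p=s["position"];print(proj("top",p+[116,0,8]),proj("side",p+[116,0,8]))
r=lambda i,x,y,w,h,f:cv2.resize(i[y:y+h,x:x+w,::-1],(w*f,h*f),interpolation=cv2.INTER_CUBIC)
cv2.imwrite("pics/g2.png",np.hstack([r(b,200,215,100,110,4),r(a,100,165,100,110,4)]))
```

```text
[413.70770954 324.94537801 127.82181058] [[1.0, -0.001, -0.003], [-0.001, -1.0, -0.002], [-0.003, 0.002, -1.0]] 18.0578925364423
(np.float64(149.61142951647514), np.float64(230.020483089357)) (np.float64(258.93215326028906), np.float64(276.13861818475743))
```

View pics/g2.png

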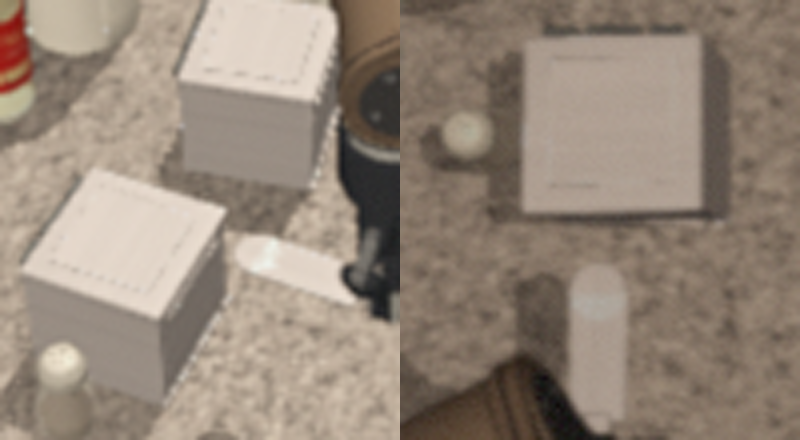

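The blade tip is at (237,246) in the left crop and (598,264) in the right crop. Both match the prediction to within about 1 px. I'll lower it to notch height, then insert.

Emit:
drive_tool --increments '[{"fingers": 0,"translation": [0,-0.001,0.025],"rot": [0,0,0]},{"fingers": 0,"translation": [0,-0.001,0.042],"rot": [0,0,0]},{"fingers": 0,"translation": [0,-0.001,0.042],"rot": [0,0,0]},{"fingers": 0,"translation": [0,-0.001,0.042],"rot": [0,0,0]}]'

```text
t: 6.18
position: [415.1, 327.3, 88.1]
orientation: [[1.0, 0.0, 0.001], [0.0, -1.0, 0.001], [0.001, -0.001, -1.0]]
contact_force: [-0.2, 0.2, -0.4]
gripper_width: 17.5
gripper_force: 108.1
```

Run:
```python
from h import *
b,db=manip.snapshot("side");a,da=manip.snapshot("top")
s=manip.observe();p=s["position"];print(p,s["contact_force"])
for o in([115,0,8],[60,0,8],[60,-17,8],[60,17,8]):print(proj("side",p+o))
for n,d in(("side",db),("top",da)):
    P=cloud(n,d);m=(P[...,0]>475)&(P[...,0]<525)&(abs(P[...,1]-326)<12)&(P[...,2]>50)
    Q=P[m];print(n,len(Q),np.median(Q,0));
    if len(Q)>10:print(np.polyfit(Q[:,0]-p[0],Q[:,2],1))
cv2.imwrite("pics/g3.png",cv2.resize(b[245:325,200:300,::-1],(800,640)[:2],interpolation=cv2.INTER_CUBIC)[:600])
```

```text
[415.27911654 327.44368     88.44530106] [ 0.49963354  0.43652899 -0.66525066]
(np.float64(258.8473912235436), np.float64(285.88836096770336))
(np.float64(276.4829620021641), np.float64(291.7632745680956))
(np.float64(278.8669533104757), np.float64(287.4762472252088))
(np.float64(274.0553042378537), np.float64(296.1288253897303))
side 116 [499.73760692 325.55376617  97.03035387]
[-7.02489940e-03  9.76640812e+01]
top 186 [501.61402814 325.92420674  99.14889298]
[-2.25263487e-02  1.01175449e+02]
```

View pics/g3.png

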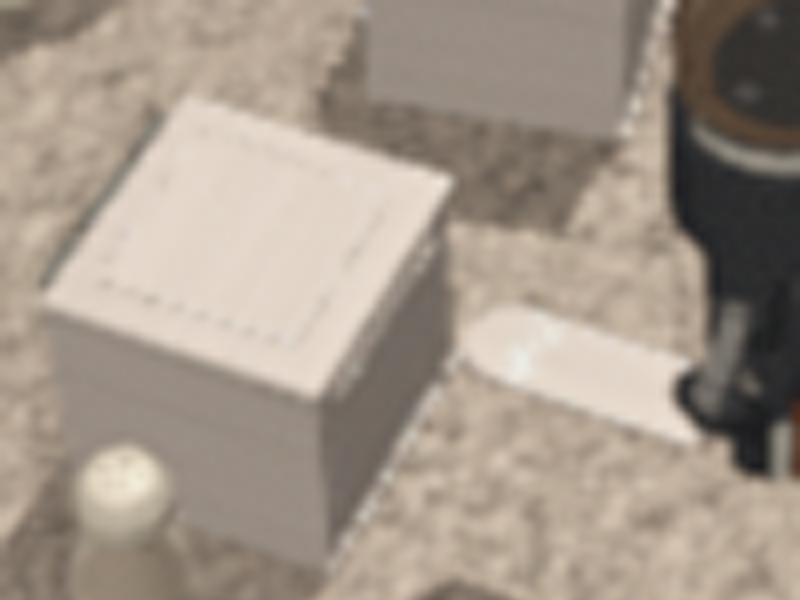

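Emit:
drive_tool --increments '[{"fingers": 0,"translation": [0,0,0.0025],"rot": [0,0,0]},{"fingers": 0,"translation": [0.015,0,0.0025],"rot": [0,0,0]},{"fingers": 0,"translation": [0.025,0,0.0025],"rot": [0,0,0]},{"fingers": 0,"translation": [0.035,0,0.0025],"rot": [0,0,0]},{"fingers": 0,"translation": [0.042,0,0.0025],"rot": [0,0,0]},{"fingers": 0,"translation": [0.042,0,0.0025],"rot": [0,0,0]}]'

```text
t: 7.02
position: [457.1, 327.0, 84.8]
orientation: [[1.0, -0.0, -0.0], [-0.0, -1.0, 0.0], [-0.0, -0.0, -1.0]]
contact_force: [-0.3, -0.2, -0.5]
gripper_width: 17.4
gripper_force: 108.1
```

Emit:
drive_tool --increments '[{"fingers": 0,"translation": [0.008,0,0],"rot": [0,0,0]},{"fingers": 0,"translation": [0.016,0,0],"rot": [0,0,0]},{"fingers": 0,"translation": [0.018,0,0],"rot": [0,0,0]},{"fingers": 0,"translation": [0.018,0,-0.006],"rot": [0,0,0]},{"fingers": 0,"translation": [0.018,0,-0.012],"rot": [0,0,0]},{"fingers": 0,"translation": [0.018,0,-0.018],"rot": [0,0,0]},{"fingers": 0,"translation": [0.018,0,-0.018],"rot": [0,0,0]}]'

```text
t: 7.9
position: [474.3, 327.1, 103.3]
orientation: [[1.0, 0.0, -0.0], [0.0, -1.0, -0.0], [-0.0, 0.0, -1.0]]
contact_force: [-0.2, 0.1, -1.5]
gripper_width: 17.9
gripper_force: 107.9
```

Run:
```python
from h import *
b,db=manip.snapshot("side");s=manip.observe();print(s["position"],s["contact_force"],s["ft_torque"],s["gripper_width"])
P=cloud("side",db)
m=(P[...,0]>580)&(P[...,0]<660)&(abs(P[...,1]-326)<40)&(P[...,2]>90);print(np.polyfit(P[m][:,0],P[m][:,2],1))
m=(P[...,0]>525)&(P[...,0]<550)&(abs(P[...,1]-326)<12)&(P[...,2]>50)
Q=P[m];print(len(Q),np.median(Q,0),np.polyfit(Q[:,0],Q[:,2],1))
cv2.imwrite("pics/g4.png",cv2.resize(b[235:315,200:300,::-1],(750,600),interpolation=cv2.INTER_CUBIC))
```

```text
[474.32572307 327.10356459 103.14171847] [ 0.00609948  0.11970814 -1.36339965] [-0.05946371  0.06612742 -0.04496779] 17.5694484690349
[-1.34106825e-01  1.97407441e+02]
59 [537.46731957 325.59965294 111.64540518] [2.55949556e-02 9.80380307e+01]
```

View pics/g4.png

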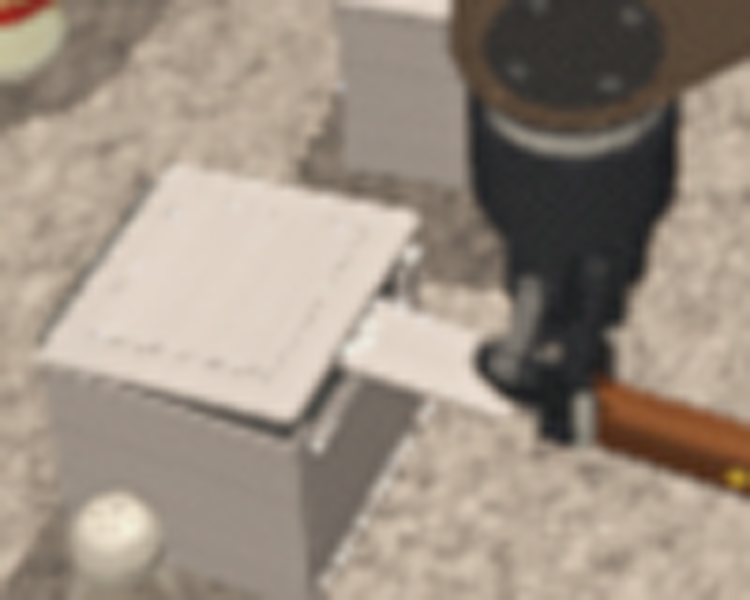

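The lid is on the blade and open at about 0.14 rad. The grip hasn't slipped. I'll keep going along the arc.

Emit:
drive_tool --increments '[{"fingers": 0,"translation": [0.002,0,-0.009],"rot": [0,0,0]},{"fingers": 0,"translation": [0.0045,0,-0.017],"rot": [0,0,0]},{"fingers": 0,"translation": [0.0077,0,-0.025],"rot": [0,0,0]},{"fingers": 0,"translation": [0.0117,0,-0.0325],"rot": [0,0,0]},{"fingers": 0,"translation": [0.0165,0,-0.0395],"rot": [0,0,0]},{"fingers": 0,"translation": [0.022,0,-0.046],"rot": [0,0,0]},{"fingers": 0,"translation": [0.028,0,-0.052],"rot": [0,0,0]},{"fingers": 0,"translation": [0.0348,0,-0.0572],"rot": [0,0,0]},{"fingers": 0,"translation": [0.0348,0,-0.0572],"rot": [0,0,0]}]'

```text
t: 9.07
position: [511.0, 327.3, 161.0]
orientation: [[1.0, -0.0, 0.004], [-0.0, -1.0, 0.001], [0.004, -0.001, -1.0]]
contact_force: [0.5, 0.1, -0.5]
gripper_width: 17.1
gripper_force: 108.0
```

```bash
cat > m.py <<'E'
from h import *
import sys
b,db=manip.snapshot("side");a,da=manip.snapshot("top");s=manip.observe();print(s["position"],s["contact_force"],s["ft_torque"],s["gripper_width"])
r=lambda i,x,y,w,h,f:cv2.resize(i[y:y+h,x:x+w,::-1],(w*f,h*f),interpolation=cv2.INTER_CUBIC)
cv2.imwrite(f"pics/{sys.argv[1]}.png",np.hstack([r(b,190,200,120,130,4),r(a,100,140,80,130,4)]))
P=cloud("side",db)
m=(P[...,0]>560)&(P[...,0]<720)&(P[...,1]>350)&(P[...,1]<378)&(P[...,2]>112)
Q=P[m];print(len(Q));
if len(Q)>5:
    e,v=np.linalg.eigh(np.cov(Q[:,[0,2]].T));d=v[:,1];print("theta",np.arctan2(abs(d[1]),-np.sign(d[1])*d[0]),Q.min(0),Q.max(0))
E
python3 m.py g5
```

```text
[510.43975712 327.1628608  160.57907478] [-0.12732459 -0.80545126 -0.49419783] [-0.00468777 -0.04998843 -0.00509173] 17.874145788060478
62
theta 0.932781357229846 [612.03976069 350.08581986 113.73173108] [673.38749421 377.28014423 196.64743212]
```

View pics/g5.png

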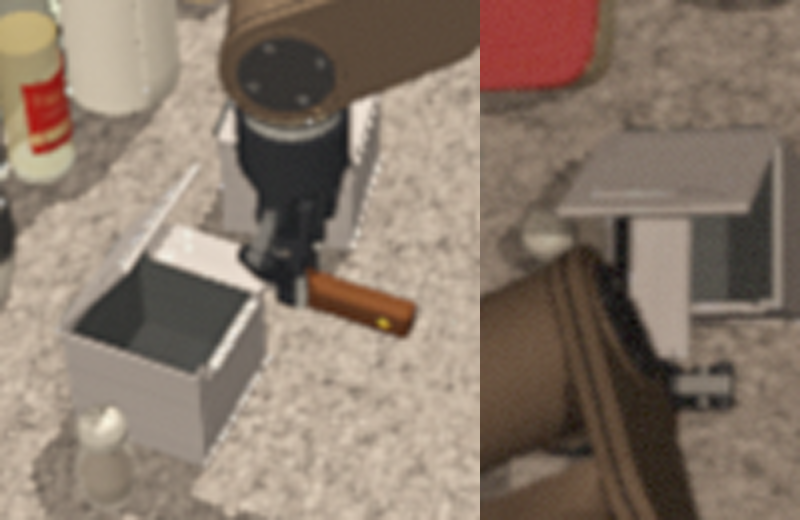

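Emit:
drive_tool --increments '[{"fingers": 0,"translation": [0.007,0,-0.0045],"rot": [0,0,0]},{"fingers": 0,"translation": [0.0145,0,-0.0085],"rot": [0,0,0]},{"fingers": 0,"translation": [0.0226,0,-0.0116],"rot": [0,0,0]},{"fingers": 0,"translation": [0.031,0,-0.0138],"rot": [0,0,0]},{"fingers": 0,"translation": [0.04,0,-0.015],"rot": [0,0,0]},{"fingers": 0,"translation": [0.049,0,-0.0155],"rot": [0,0,0]},{"fingers": 0,"translation": [0.049,0,-0.0155],"rot": [0,0,0]}]'

```text
t: 10.05
position: [559.7, 327.0, 175.7]
orientation: [[1.0, -0.0, 0.002], [-0.0, -1.0, 0.0], [0.002, -0.0, -1.0]]
contact_force: [0.4, -0.6, -1.2]
gripper_width: 17.5
gripper_force: 108.1
```

```bash
python3 m.py g6
```

```text
[558.84068023 326.93693425 175.50980873] [-0.10552295  0.24395585 -0.67081701] [-0.02968884 -0.01465412  0.01028739] 17.618080173302577
383
theta 1.124566577011645 [560.00986494 350.01928226 112.57912481] [683.01473622 377.95021135 460.83082027]
```

Emit:
drive_tool --increments '[{"fingers": 0,"translation": [-0.03,0,0],"rot": [0,0,0]},{"fingers": 0,"translation": [-0.07,0,0],"rot": [0,0,0]},{"fingers": 0,"translation": [-0.089,0,0],"rot": [0,0,0]},{"fingers": 0,"translation": [-0.089,0.05,0],"rot": [0,0,0]},{"fingers": 0,"translation": [-0.089,0.1,0],"rot": [0,0,0]},{"fingers": 0,"translation": [-0.089,0.15,0],"rot": [0,0,0]},{"fingers": 0,"translation": [-0.089,0.2,0],"rot": [0,0,0]},{"fingers": 0,"translation": [-0.089,0.25,0],"rot": [0,0,0]},{"fingers": 0,"translation": [-0.089,0.3,0],"rot": [0,0,0]},{"fingers": 0,"translation": [-0.089,0.32,0],"rot": [0,0,0]}]'

```text
t: 11.4
position: [469.3, 4.7, 175.9]
orientation: [[1.0, -0.003, 0.001], [-0.003, -1.0, -0.001], [0.001, 0.001, -1.0]]
contact_force: [0.7, 1.7, -1.0]
gripper_width: 17.7
gripper_force: 108.2
```

Run:
```python
from h import *
b,db=manip.snapshot("side");a,da=manip.snapshot("top");print(manip.observe()["position"])
for n,d in(("side",db),("top",da)):
    P=cloud(n,d);m=(P[...,0]>560)&(P[...,0]<760)&(P[...,1]>285)&(P[...,1]<368)&(P[...,2]>112)&(P[...,2]<225)
    Q=P[m];e,v=np.linalg.eigh(np.cov(Q[:,[0,2]].T));w=v[:,1];w=w*np.sign(w[1]);print(n,len(Q),"theta",np.arctan2(w[1],-w[0]),Q.min(0).round(),Q.max(0).round())
    for z in range(115,215,20):
        k=Q[abs(Q[:,2]-z)<10];print(z,len(k),np.median(k[:,0]) if len(k) else None)
r=lambda i,x,y,w,h,f:cv2.resize(i[y:y+h,x:x+w,::-1],(w*f,h*f),interpolation=cv2.INTER_CUBIC)
cv2.imwrite("pics/lid.png",np.hstack([r(b,190,200,120,130,4),r(a,100,140,80,130,4)]))
```

```text
[469.50590243   5.21671778 175.84229092]
side 447 theta 1.5796537013194303 [674. 285. 112.] [684. 368. 215.]
115 54 677.4986518274079
135 77 677.4686625261952
155 84 677.5120498160167
175 86 677.5796515692771
195 85 677.5843073236452
top 370 theta 1.590564863130317 [674. 286. 112.] [681. 368. 220.]
115 34 675.5857447342493
135 55 675.5587449769811
155 53 675.6812148618407
175 68 675.7573201595458
195 62 675.9031023314772
```

The lid stands at about 1.58 rad. Next I return the knife to where it was lying.

Emit:
drive_tool --increments '[{"fingers": 0,"translation": [0.007,0.05,0],"rot": [0,0,1.4]},{"fingers": 0,"translation": [0.007,0.1,0],"rot": [0,0,1.4]},{"fingers": 0,"translation": [0.007,0.15,0],"rot": [0,0,1.4]},{"fingers": 0,"translation": [0.007,0.2,0],"rot": [0,0,1.4]},{"fingers": 0,"translation": [0.007,0.25,0],"rot": [0,0,1.4]},{"fingers": 0,"translation": [0.007,0.28,0],"rot": [0,0,1.4]},{"fingers": 0,"translation": [0.007,0.29,0.03],"rot": [0,0,1.4]},{"fingers": 0,"translation": [0.007,0.29,0.08],"rot": [0,0,1.4]},{"fingers": 0,"translation": [0.007,0.29,0.11],"rot": [0,0,1.4]},{"fingers": 0,"translation": [0.007,0.29,0.12],"rot": [0,0,1.4]}]'

```text
t: 12.75
position: [475.6, -281.0, 53.2]
orientation: [[1.0, -0.023, -0.003], [-0.023, -1.0, 0.003], [-0.003, -0.003, -1.0]]
contact_force: [-0.1, 0.9, 0.2]
gripper_width: 17.6
gripper_force: 108.2
```

Emit:
drive_tool --increments '[{"fingers": 0,"translation": [0,0,0.01],"rot": [0,0,0]},{"fingers": 0,"translation": [0,0,0.02],"rot": [0,0,0]},{"fingers": 0,"translation": [0,0,0.027],"rot": [0,0,0]},{"fingers": 0,"translation": [0,0,0.03],"rot": [0,0,0]},{"fingers": 0,"translation": [0,0,0.03],"rot": [0,0,0]},{"fingers": 0,"translation": [0,0,0.03],"rot": [0,0,0]}]' --squeeze 60

```text
t: 13.5
position: [476.7, -283.1, 25.9]
orientation: [[1.0, -0.024, 0.001], [-0.024, -1.0, -0.001], [0.001, 0.001, -1.0]]
contact_force: [1.0, 0.7, -1.0]
gripper_width: 17.5
gripper_force: 108.2
```

Emit:
drive_tool --increments '[{"fingers": 0,"translation": [0,0,0.0015],"rot": [0,0,0]},{"fingers": 0,"translation": [0,0,0.003],"rot": [0,0,0]},{"fingers": 0,"translation": [0,0,0.0035],"rot": [0,0,0]},{"fingers": 0,"translation": [0,0,0.0035],"rot": [0,0,0]}]' --squeeze 40

```text
t: 14.0
position: [476.4, -282.9, 22.3]
orientation: [[1.0, -0.024, -0.0], [-0.024, -1.0, 0.0], [-0.0, -0.0, -1.0]]
contact_force: [-0.5, 0.6, 2.0]
gripper_width: 17.9
gripper_force: 108.7
```

Emit:
drive_tool --increments '[{"fingers": 0.3,"translation": [0,0,0],"rot": [0,0,0]},{"fingers": 0.5,"translation": [0,0,0],"rot": [0,0,0]},{"fingers": 0.6,"translation": [0,0,0],"rot": [0,0,0]},{"fingers": 0.6,"translation": [0,0,0],"rot": [0,0,0]},{"fingers": 0.6,"translation": [0,0,-0.02],"rot": [0,0,0]},{"fingers": 0.6,"translation": [0,0,-0.06],"rot": [0,0,0]},{"fingers": 0.6,"translation": [0,0,-0.12],"rot": [0,0,0]},{"fingers": 0.6,"translation": [0,0,-0.15],"rot": [0,0,0]},{"fingers": 0.6,"translation": [0,0,-0.15],"rot": [0,0,0]},{"fingers": 0.6,"translation": [0,0,-0.15],"rot": [0,0,0]}]'

```text
t: 15.25
position: [475.7, -282.3, 170.5]
orientation: [[1.0, -0.024, -0.002], [-0.024, -1.0, 0.002], [-0.002, -0.002, -1.0]]
contact_force: [-0.1, 0.0, -0.9]
gripper_width: 51.3
gripper_force: 0.0
```

Run:
```python
from h import *
b,_=manip.snapshot("side");s=manip.observe();print(s["position"],s["gripper_width"],s["contact_force"])
cv2.imwrite("pics/end.png",cv2.resize(b[150:330,190:400,::-1],(700,600),interpolation=cv2.INTER_CUBIC))
```

```text
[ 475.40066581 -282.04077188  169.78049628] 51.365891765983896 [-0.71550419 -0.04090708 -0.04434254]
```

View pics/end.png

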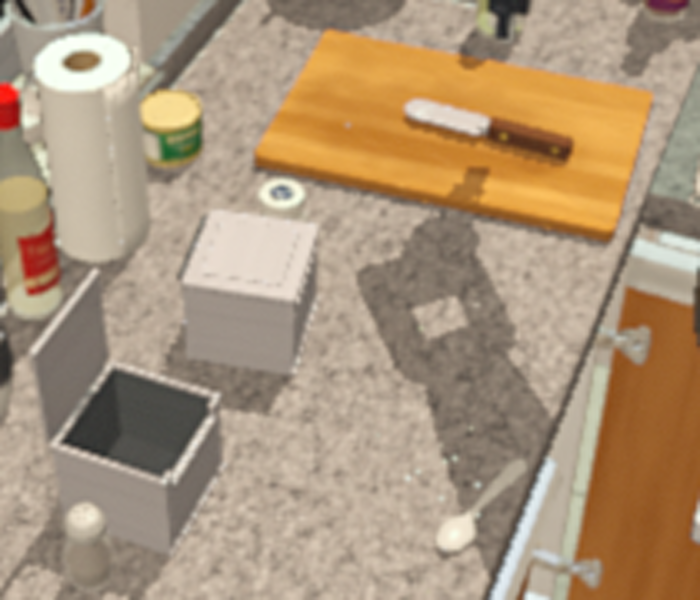

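The last picture shows the lid of tin_a upright at (70,345) and tin_b shut. The knife lies flat on the board at (490,130), and the shaker at (85,545) and the jar at (282,195) are still standing.

```bash
python3 -c "
from workcell import manip
print(manip.sign_off())"
```

```text
the job is handed in; nothing more can be done
None
```

Job handed in at about 15 s: the lid of tin_a (beside the salt shaker) was levered open with the knife to about 1.58 rad, the knife is back flat on the board, tin_b is shut, and the shaker and jar still stand in place.

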